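Hang the last ring gauge in its case and slide the hatch shut

ROBOT

A 6-joint arm with a two-finger parallel gripper is mounted at the origin on a cart in front of the work surface, level with it; the furniture and walls round the work are solid. World frame = base frame: x ahead of the robot, y to its left, z up, the work surface at z = 0. Lengths are in m, angles in degrees, forces in N, time in s.
With the tool pointing down it reaches from about 0.4 to 0.825 m from the base axis. Payload 7 kg.
Tool frame: the origin (TCP) lies on the centre line of the jaws, within the pads' length; the fingertips stand 8 mm ahead of it and the grasp point (between the pads) lies 11 mm behind it; z points along the fingers, y is the line along which they close (so a half turn about z gives the same grasp; the last joint's range is limited). The gripper opens to 88 mm and grips with 3 to 60 N. Pads are 19 mm wide; open, the fingers measure 130 mm over their backs; the gripper's body (78 mm by 193 mm) begins 47 mm behind the grasp point.
Start: joints at [85.434, 20.546, 0.682, 0, -70.136, -16.507], TCP at [0.243, 0.63, 0.235] pointing down, gripper open.
Joint ranges: [-176.03, 176.03], [-82.01, 121.73], [-58.28, 71.71], [-173.87, 95.51], [-174.79, -0.11], [-173.66, 173.66]. Speed limits (degrees/s): [136.94, 136.94, 172.46, 180, 180, 180].

INTERFACE

Orientations are given as [roll, pitch, yaw] about the fixed x, y, z axes, in that order (R = Rz(yaw) Ry(pitch) Rx(roll)).
In Python, from plant import telemetry, viewer, close_job, models gives the robot as it stands.
- The arm moves only by the shell command python3 -m handwheel 'ROWS' [FORCE]. ROWS is JSON, a list of rows, each an object with "grip": the closure, from -1 (fully open) to 1 (shut); "travel": the shift along the tool's x, y, z as a fraction of full scale, a list of three; "spin": the turn about the tool's z as a fraction of full scale. A call has 1 to 8 rows; each row shifts and turns the commanded pose from where the row before left it, along the tool's axes as they then stand; what a row does not reach is not made up. Full scale, the value 1, is 0.025 m for a shift and 5 degrees for a turn. A row lasts 1/8 s, in which the tool goes at most 62.5 mm and 10.7 degrees, less where a joint would pass 70% of its speed; a pose out of reach is approached as far as the arm can. A call with a number of a shift or a turn outside -1 to 1 is refused whole. A call with a gripper value outside its range is refused whole. The fingers move at their own pace and stop on an object; FORCE is the grip in N (left out, the last holds). Time passes only in rows, so rows that do not move let the fingers close. It gives the time, the measured TCP pose, the force, the opening and the grip force at its end, in the units of the state.
- telemetry.get_state(): the state, without advancing time (a new reading comes with each control period).
- viewer.capture(name): name is "scene" or "top" or "wrist"; returns the picture (400x640x3 uint8, red, green, blue); there is no depth.
- viewer.calibration(name): a dict with "fx", "fy", "cx", "cy" (pixels), "T" (4x4, takes a point from camera to world coordinates); the wrist camera has in their place "T_tool_cam" (4x4, takes a point from camera to tool coordinates, whose origin is the TCP and whose axes are the flange's). Camera axes: x right, y down, z forward; pixel columns grow to the right and rows downward; lengths in m; the calibration is good to about 2 mm. A picture is of the moment at which its call begins: read the wrist's pose just before it. calibration takes no time and is no camera call.
- close_job(): hands the job in; it is judged then, once.
Trained networks look in the newest picture that a camera, given by its name, has taken for a name from the list of things; names that differ only in an ending like _2 or _b are one class to them, and where a whole thing is asked for, a point or a joint stands for the part that bears it (a point fixed in the world has none). Each returns a list of dicts, best first, with "p" (0 to 1); they miss things now and then, are a little off and sometimes report something else, mostly with a low value. They report only what shows in the picture. A call takes as long as a camera call.
- models.find_in(camera, thing): "position" ([column, row] in pixels, amid what is visible of it).
The state is a dict: "time_s": time; "joints": joint angles; "qd": joint speeds; "joint_torque": joint torques, N m; "tcp_pos": TCP position; "eef_rot": TCP orientation; "contact_force": force on the tool from outside, world axes, zero at the start; "moment": the same for the moment, N m; "gripper_width": finger opening in m; "gripper_force": force on a finger pad.
Only numpy, scipy, OpenCV 4.12 (cv2) and the standard library are available. Lean on these libraries where they do the work, as an engineer would, in place of code of your own. Each camera call takes 0.05 s, during which the arm holds its last target. There are 200 camera calls.

TASK

Take the ring gauge off the small drying stand and hang it in the wooden gauge case, hooked over both bars in the free gap between the two gauges that already hang there, without shifting those two. The case's sliding hatch may be partly in the way: slide it further open first if so. Once the gauge hangs by itself, push the hatch along its track until it is fully shut against the end frame, and leave the stone, tin, bar of compound and polishing head where they are.

Things in the scene. Friction and masses are not known exactly. Their poses are not given: they have to be found in the camera images.
- gauge: Ring gauge to hang, plain steel, 0.25 kg or so. A cross arm 132 mm long (x), 12 thick (y), 10 high with a ring (72 mm outside, in the x-z plane) below it, down to z = -84 mm. At each arm end a hook turns down 14 mm, inner faces at x = -60 and +60 mm. Origin: middle of the arm's underside, which rests on the bars. z up. Starts upright, hooked over the stand's bars. Same when turned half round.
- gauge_tab (a point): Middle of the top of the gauge's grip tab: a flat upright tab 26 mm along the gauge's x, 12 mm along its y, standing 38 mm above the cross arm's top. This point is 48 mm above the gauge's origin. The neighbours have the same tab.
- neighbour_a: One of two gauges hanging in the case, loose on its bars, same shape, origin and axes as the gauge to be hung (its ring is 68 mm in diameter). This one hangs nearer the middle of the case, on the gap's -y side (case frame).
- neighbour_b: The other gauge hanging in the case, as neighbour_a, on the gap's +y side, nearer the end frame. 50 to 130 mm lie between the middle planes of the two.
- case: Wooden case fixed on the bench, 190 (x) x 440 (y) x 172 mm, walls 10 mm. Origin: centre of its underside, y along its length, z up. A fixed roof covers y below +5 mm; from y = +5 to +210 mm it is open at the top and closed by the hatch. Clear inside from x = -85 to +85 mm. Aluminium tracks along both long sides and the end frame at y = +217 mm rise to z = 172 mm.
- case_bars (a point): Point midway between the two hanging bars in the case, level with their tops, at case (0, +110, 104) mm. The bars are steel, 8 mm in diameter, along the case's y at x = -50 and +50 mm, over its whole length. A hung gauge has its origin at x = 0, z = 104 mm, its arm across the case, its ring passing down between the bars with 10 mm to spare each side.
- case_hatch (a joint): Sliding hatch: wooden panel 174 x 212 x 8 mm on the case, its top face at case z = 168 mm. 0 = fully shut against the end frame, 0.20 = fully open, in m; it opens towards the case's -y, over the fixed roof. Its leading edge lies at case y = 0.214 - value. About 3 N of friction; it stays where it is left.
- hatch_bar (a point): Middle of the top of the push bar on the hatch: a dark steel bar standing up 33 mm above the panel, 80 mm long across the case (x), 14 mm thick along the track (y). It stands 32 mm behind the leading edge of the hatch, its top at case z = 201 mm.
- stand: Drying stand fixed on the bench, steel base plate 150 (x) x 110 (y) x 10 mm with two bars of 8 mm diameter along y at x = -50 and +50 mm, tops at z = 104 mm, on thin posts. Origin: centre of its underside.
- tin_oxide: Bystander: round orange-brown powder tin, 74 mm across and 78 mm high, origin under its centre.
- compound_green: Bystander: bar of polishing compound, 51 x 107 x 30 mm, origin under its centre.
- rough_stone_2: Bystander: rough grey stone, 62 x 64 x 52 mm, origin under its centre.
- head_d: Bystander: polishing head with a cloth-covered top, 106 x 106 x 102 mm, standing near the drying stand, origin under its centre.

How it is judged:
By the outcome, as a careful person would: the job done as asked, in the order asked, and still so for the second after the job is handed in, with the robot touching nothing.
It also fails if it takes over 72 s, if anything falls off the work surface, if the arm or the gripper's body presses on something with over 40 N, if the wrist force passes 120 N, or if a joint passes its speed limit or range.

## Working session

There is one attempt and no reset: what is moved stays moved. The work goes in short steps, Python scripts to look and compute and a shell command to move; the robot and the scene stay as the last step left them, time stands still between calls to the robot, and variables do not carry over. Pictures are saved under pics/ and viewed, at most 10 in all, crops included, and the job is handed in when it is done.

```bash
mkdir -p pics; ls; cat > h.py <<'E'
import numpy as np, cv2
from plant import telemetry, viewer, close_job, models
from scipy.spatial.transform import Rotation as R
def save(cam,fn):
    im=viewer.capture(cam); cv2.imwrite('pics/'+fn,im[:,:,::-1]); return im
def camT(cam):
    c=viewer.calibration(cam)
    if 'T' in c: return c,np.array(c['T'])
    s=telemetry.get_state(); T=np.eye(4); T[:3,:3]=R.from_euler('xyz',s['eef_rot'],degrees=True).as_matrix(); T[:3,3]=s['tcp_pos']
    return c,T@np.array(c['T_tool_cam'])
def ray(cam,px,z):
    c,T=camT(cam); d=T[:3,:3]@np.array([(px[0]-c['cx'])/c['fx'],(px[1]-c['cy'])/c['fy'],1]); o=T[:3,3]
    return o+d*(z-o[2])/d[2]
def proj(cam,P):
    c,T=camT(cam); p=np.linalg.inv(T)@np.append(P,1); return np.array([c['fx']*p[0]/p[2]+c['cx'],c['fy']*p[1]/p[2]+c['cy']])
E
python3 - <<'E'
from h import *
s=telemetry.get_state(); print({k:np.round(v,3) for k,v in s.items()})
for c in ['top','scene','wrist']:
    save(c,c+'0.png'); K,T=camT(c); print(c,K['fx'],K['cx'],K['cy'],np.round(T,3).tolist())
    for t in ['gauge','gauge_tab','neighbour_a','case','case_hatch','hatch_bar','stand','head_d','case_bars','tin_oxide','rough_stone_2','compound_green']:
        try: print(t,[(np.round(r['position']).tolist(),round(r['p'],2)) for r in models.find_in(c,t)][:4])
        except Exception as e: print(t,e)
a=cv2.imread('pics/top0.png');b=cv2.imread('pics/scene0.png')
E
```

```text
pics
{'time_s': np.float64(0.0), 'joints': array([ 8.5436e+01,  2.0590e+01,  6.3400e-01, -2.0000e-02, -7.0137e+01,
       -1.6508e+01]), 'qd': array([-0.055, -0.07 ,  0.044,  0.006,  0.095,  0.047]), 'joint_torque': array([ 0.0000e+00, -5.8271e+01,  2.9305e+01,  6.9970e+00,  7.0000e-03,
       -0.0000e+00]), 'tcp_pos': array([0.243, 0.629, 0.234]), 'eef_rot': array([ 1.79905e+02, -8.00000e-03, -2.10790e+01]), 'contact_force': array([ 1.287, -0.279,  0.803]), 'moment': array([ 0.042, -0.038,  0.023]), 'gripper_force': np.float64(0.0), 'gripper_width': np.float64(0.088)}
top 470.4798525599442 322.14464343107767 194.10100765369518 [[0.006, -0.981, 0.193, 0.227], [-1.0, -0.006, 0.002, 0.072], [-0.0, -0.193, -0.981, 1.551], [0.0, 0.0, 0.0, 1.0]]
gauge [([269.0, 236.0], 0.83)]
gauge_tab [([271.0, 234.0], 0.81), ([455.0, 240.0], 0.74)]
neighbour_a [([325.0, 176.0], 0.6), ([271.0, 237.0], 0.43)]
case [([379.0, 169.0], 0.72)]
case_hatch [([369.0, 172.0], 0.7)]
hatch_bar [([371.0, 167.0], 0.69)]
stand [([274.0, 237.0], 0.71)]
head_d [([218.0, 222.0], 0.7)]
case_bars [([376.0, 175.0], 0.95), ([
[... 476 characters left out ...]
.0, 196.0], 0.85)]
case_hatch [([269.0, 180.0], 0.62)]
hatch_bar [([267.0, 179.0], 0.61)]
stand [([375.0, 250.0], 0.57)]
head_d [([408.0, 284.0], 0.91), ([346.0, 263.0], 0.19)]
case_bars [([271.0, 194.0], 0.61)]
tin_oxide [([286.0, 144.0], 0.72)]
rough_stone_2 [([345.0, 262.0], 0.84)]
compound_green [([316.0, 180.0], 0.59), ([379.0, 229.0], 0.56)]
wrist 278.2714461411227 322.4093712675055 203.17276205076539 [[-0.361, -0.896, -0.259, 0.313], [-0.932, 0.348, 0.099, 0.604], [0.001, 0.278, -0.961, 0.385], [0.0, 0.0, 0.0, 1.0]]
gauge []
gauge_tab []
neighbour_a []
case []
case_hatch []
hatch_bar []
stand [([584.0, 7.0], 0.82)]
head_d []
case_bars []
tin_oxide []
rough_stone_2 []
compound_green []
```

```bash
python3 - <<'E'
import cv2
a=cv2.imread('pics/top0.png')[110:280,190:490];cv2.imwrite('pics/topc.png',cv2.resize(a,None,fx=2.6,fy=2.6,interpolation=cv2.INTER_CUBIC))
a=cv2.imread('pics/scene0.png')[100:320,180:460];cv2.imwrite('pics/scenec.png',cv2.resize(a,None,fx=2.7,fy=2.7,interpolation=cv2.INTER_CUBIC))
E
```

```text
(no output)
```

View pics/topc.png

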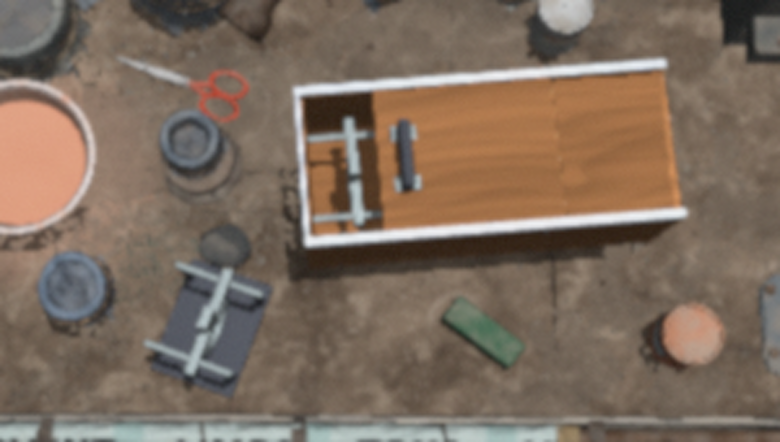

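View pics/scenec.png

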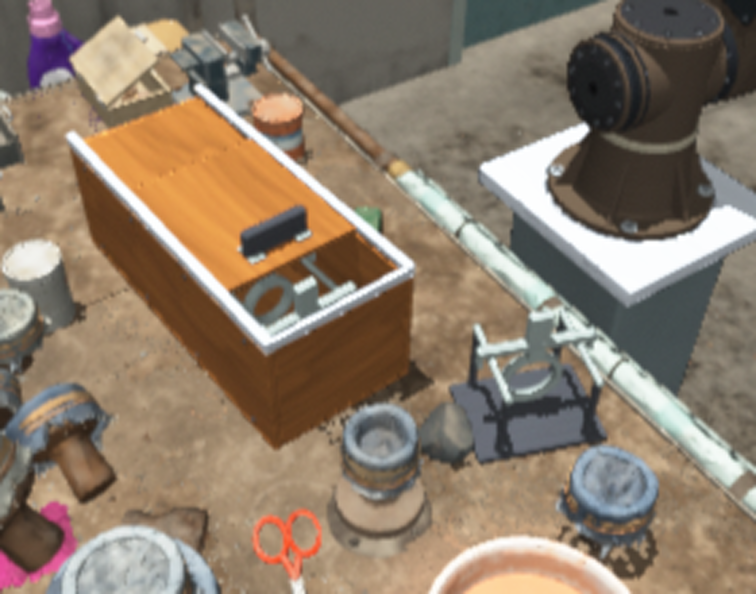

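```bash
cat >> h.py <<'E'
def rz(a): return np.array([[np.cos(a),-np.sin(a)],[np.sin(a),np.cos(a)]])
E
python3 - <<'E'
from h import *
from scipy.optimize import least_squares
f=lambda p:np.array(p)/2.6+[190,110]
W=np.array([ray('top',f(p),.172)[:2] for p in [(295,88),(306,246),(666,62),(687,213)]])
C=np.array([(.095,.22),(-.095,.22),(.095,-.22),(-.095,-.22)])
r=least_squares(lambda v:(C@rz(v[2]).T+v[:2]-W).ravel(),[.5,0,0])
print('case',r.x, (r.fun*1e3).round(1)); np.save('case.npy',r.x)
cx=r.x
def tocase(P): return (np.array(P)[:2]-cx[:2])@rz(cx[2])
for n,p,z in [('edge',(374,95),.168),('edge',(383,228),.168),('hb',(404,120),.201),('hb',(409,188),.201),('nb1',(348,117),.114),('nb2',(361,222),.114)]:
    print(n,tocase(ray('top',f(p),z)).round(4))
e1=ray('top',f((230,266)),.114);e2=ray('top',f((190,374)),.114)
print('gauge',e1,e2,(e1+e2)/2,np.linalg.norm(e1-e2),np.degrees(np.arctan2(*(e1-e2)[1::-1])))
print('tab net',ray('top',(271,234),.152), ray('scene',(374,232),.133))
E
```

```text
case [ 0.57865251 -0.09374924  0.08616819] [ 0.6  1.2 -0.6  0.   3.9 -0.5 -4.  -0.8]
edge [0.0795 0.127 ]
edge [-0.0798  0.1301]
hb [0.0373 0.097 ]
hb [-0.0424  0.0985]
nb1 [0.0706 0.1582]
nb2 [-0.0604  0.1532]
gauge [0.45105836 0.2091175  0.114     ] [0.3231956 0.252755  0.114    ] [0.38712698 0.23093625 0.114     ] 0.13510409753747296 -18.84394705386301
tab net [0.37960376 0.22615923 0.152     ] [0.42692788 0.25864295 0.133     ]
```

```bash
cat >> h.py <<'E'
def go(x,y,z,yaw):
    """print spin units, then travel units (tool axes after spin)"""
    s=telemetry.get_state(); Rt=R.from_euler('xyz',s['eef_rot'],degrees=True).as_matrix(); cur=np.degrees(np.arctan2(Rt[1,0],Rt[0,0]))
    d=(yaw-cur+180)%360-180
    Rn=R.from_euler('xyz',[180,0,yaw],degrees=True).as_matrix()
    t=Rn.T@(np.array([x,y,z])-s['tcp_pos'])/.025
    print('t',s['time_s'],'spin',round(-d/5,2),'travel',t.round(2),'pos',np.round(s['tcp_pos'],4),'yaw',round(cur,2),'w',round(s['gripper_width'],4),'F',np.round(s['contact_force'],1))
def c2w(x,y):
    c=np.load('case.npy'); return rz(c[2])@[x,y]+c[:2]
E
python3 -m handwheel '[{"grip":1,"travel":[0,0,-0.4],"spin":1},{"grip":1,"travel":[0,0,-0.4],"spin":1},{"grip":1,"travel":[0,0,-0.4],"spin":1},{"grip":1,"travel":[0,0,-0.4],"spin":1},{"grip":1,"travel":[0,0,-0.4],"spin":1},{"grip":1,"travel":[0,0,-0.4],"spin":1},{"grip":1,"travel":[0,0,-0.2],"spin":1},{"grip":1,"travel":[0,0,0],"spin":1}]' 20
python3 -m handwheel '[{"grip":1,"travel":[0,0,0],"spin":1},{"grip":1,"travel":[0,0,0],"spin":1},{"grip":1,"travel":[0,0,0],"spin":1},{"grip":1,"travel":[0,0,0],"spin":1},{"grip":1,"travel":[0,0,0],"spin":0.8},{"grip":1,"travel":[0,0,0],"spin":0},{"grip":1,"travel":[0,0,0],"spin":0}]' 20
python3 -c "
from h import *
go(*c2w(0,.15),.30,-85.06)"
```

```text
time_s: 2.95
tcp_pos: [0.2428, 0.63, 0.3002]
eef_rot: [-180.0, 0.0, -61.2]
contact_force: [-0.1, -0.1, -0.1]
gripper_width: 0.0134
gripper_force: 0.0
time_s: 3.82
tcp_pos: [0.2427, 0.6298, 0.2996]
eef_rot: [-180.0, 0.0, -85.0]
contact_force: [-0.5, -0.2, 0.2]
gripper_width: 0.0003
gripper_force: 0.0
t 3.825 spin 0.01 travel [ 2.399e+01 -1.090e+01 -2.000e-02] pos [0.2427 0.6298 0.2996] yaw -84.99 w 0.0003 F [-0.5 -0.2  0.2]
```

```bash

python3 -m handwheel '[{"grip":1,"travel":[1,-0.45,0],"spin":0},{"grip":1,"travel":[1,-0.45,0],"spin":0},{"grip":1,"travel":[1,-0.45,0],"spin":0},{"grip":1,"travel":[1,-0.45,0],"spin":0},{"grip":1,"travel":[1,-0.45,0],"spin":0},{"grip":1,"travel":[1,-0.45,0],"spin":0},{"grip":1,"travel":[1,-0.45,0],"spin":0},{"grip":1,"travel":[1,-0.45,0],"spin":0}]' | head -2
python3 -m handwheel '[{"grip":1,"travel":[1,-0.45,0],"spin":0},{"grip":1,"travel":[1,-0.45,0],"spin":0},{"grip":1,"travel":[1,-0.45,0],"spin":0},{"grip":1,"travel":[1,-0.45,0],"spin":0},{"grip":1,"travel":[1,-0.45,0],"spin":0},{"grip":1,"travel":[1,-0.45,0],"spin":0},{"grip":1,"travel":[1,-0.45,0],"spin":0},{"grip":1,"travel":[1,-0.45,0],"spin":0}]' | head -2
python3 -m handwheel '[{"grip":1,"travel":[1,-0.45,0],"spin":0},{"grip":1,"travel":[1,-0.45,0],"spin":0},{"grip":1,"travel":[1,-0.45,0],"spin":0},{"grip":1,"travel":[1,-0.45,0],"spin":0},{"grip":1,"travel":[1,-0.45,0],"spin":0},{"grip":1,"travel":[1,-0.45,0],"spin":0},{"grip":1,"travel":[0,0,0],"spin":0},{"grip":1,"travel":[0,0,0],"spin":0}]' | head -2
python3 - <<'E'
from h import *
go(*c2w(0,.15),.30,-85.06)
save('wrist','w1.png')
for t in ['gauge_tab','neighbour_a','hatch_bar','case_hatch','case_bars']:
    r=models.find_in('wrist',t); print(t,[(np.round(q['position']).tolist(),round(q['p'],2)) for q in r][:3])
c=np.load('case.npy')
for n,x,y,z in [('hb',0,.098,.201),('nb tab',0,.156,.152),('corner+',.095,.22,.172),('corner-',-.095,.22,.172)]:
    print(n,proj('wrist',[*c2w(x,y),z]).round())
E
```

```text
time_s: 4.82
tcp_pos: [0.3504, 0.4367, 0.2996]
time_s: 5.82
tcp_pos: [0.4569, 0.2451, 0.2996]
time_s: 6.82
tcp_pos: [0.5364, 0.1026, 0.2995]
t 6.825 spin -0.01 travel [ 1.97 -1.01 -0.02] pos [0.5364 0.1026 0.2995] yaw -85.12 w 0.0007 F [-0.4  0.3  0.2]
gauge_tab []
neighbour_a [([298.0, 154.0], 0.83)]
hatch_bar [([292.0, 63.0], 0.78)]
case_hatch [([292.0, 60.0], 0.79)]
case_bars [([294.0, 100.0], 0.73)]
hb [293.  89.]
nb tab [299. 153.]
corner+ [209. 216.]
corner- [389. 216.]
```

View pics/w1.png

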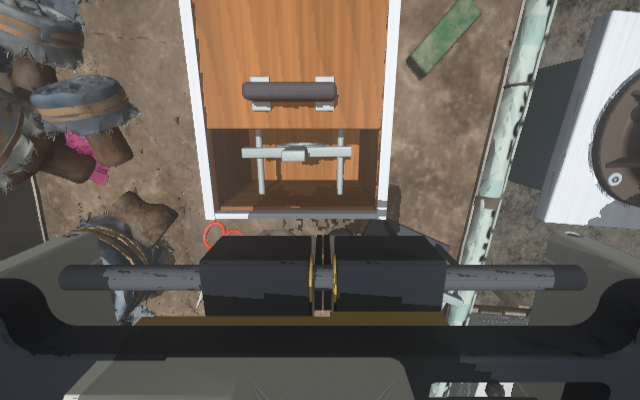

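```bash
python3 -c "
from h import *
go(*c2w(0,.132),.188,-85.06)"
```

```text
t 7.125 spin 0.01 travel [ 2.73 -1.01  4.47] pos [0.5364 0.1036 0.2997] yaw -85.02 w 0.0005 F [-0.6 -0.1 -0.1]
```

```bash

python3 -m handwheel '[{"grip":1,"travel":[0.9,-0.33,0.5],"spin":0},{"grip":1,"travel":[0.9,-0.33,0.5],"spin":0},{"grip":1,"travel":[0.9,-0.33,0.5],"spin":0},{"grip":1,"travel":[0,0,1],"spin":0},{"grip":1,"travel":[0,0,1],"spin":0},{"grip":1,"travel":[0,0,0.7],"spin":0},{"grip":1,"travel":[0,0,0.25],"spin":0},{"grip":1,"travel":[0,0,0],"spin":0}]' 
python3 -m handwheel '[{"grip":1,"travel":[0.4,0,0],"spin":0},{"grip":1,"travel":[0.4,0,0],"spin":0},{"grip":1,"travel":[0.4,0,0],"spin":0},{"grip":1,"travel":[0.4,0,0],"spin":0},{"grip":1,"travel":[0.4,0,0],"spin":0},{"grip":1,"travel":[0.4,0,0],"spin":0},{"grip":1,"travel":[0.4,0,0],"spin":0},{"grip":1,"travel":[0.4,0,0],"spin":0}]' 
python3 -c "
from h import *
go(*c2w(0,-.003),.188,-85.06)"
```

```text
time_s: 8.12
tcp_pos: [0.567, 0.0382, 0.1884]
eef_rot: [180.0, -0.0, -85.0]
contact_force: [0.8, 0.2, 0.9]
gripper_width: 0.0007
gripper_force: 0.0
time_s: 9.12
tcp_pos: [0.574, -0.0424, 0.1883]
eef_rot: [-180.0, 0.0, -85.1]
contact_force: [1.9, 3.6, 1.5]
gripper_width: 0.0005
gripper_force: 1.8
t 9.125 spin -0.0 travel [ 2.18 -0.01  0.01] pos [ 0.574  -0.0424  0.1883] yaw -85.07 w 0.0005 F [1.9 3.6 1.5]
```

```bash

python3 -m handwheel '[{"grip":1,"travel":[0.4,0,0],"spin":0},{"grip":1,"travel":[0.4,0,0],"spin":0},{"grip":1,"travel":[0.4,0,0],"spin":0},{"grip":1,"travel":[0.4,0,0],"spin":0},{"grip":1,"travel":[0.3,0,0],"spin":0},{"grip":1,"travel":[0.2,0,0],"spin":0},{"grip":1,"travel":[0,0,0],"spin":0}]' 
python3 -m handwheel '[{"grip":1,"travel":[-0.8,0,0],"spin":0},{"grip":1,"travel":[-1,0,-0.5],"spin":0},{"grip":1,"travel":[-1,0,-1],"spin":0},{"grip":1,"travel":[-1,0,-1],"spin":0},{"grip":1,"travel":[-1,0,-1],"spin":0},{"grip":1,"travel":[-1,0,-1],"spin":0},{"grip":1,"travel":[-0.5,0,-0.5],"spin":0},{"grip":0,"travel":[0,0,0],"spin":0}]' 
python3 - <<'E'
from h import *
save('wrist','w2.png')
for t in ['gauge_tab','neighbour_a','hatch_bar','case_bars']:
    r=models.find_in('wrist',t); print(t,[(np.round(q['position']).tolist(),round(q['p'],2)) for q in r][:3])
for y in [.15,.10,.05,0]:
    print(y,proj('wrist',[*c2w(0,y),.152]).round(),proj('wrist',[*c2w(0,y),.114]).round())
print(proj('wrist',[*c2w(.095,.22),.172]).round(),proj('wrist',[*c2w(-.095,.22),.172]).round(),proj('wrist',[*c2w(0,-.018),.201]).round())
E
```

```text
time_s: 10.0
tcp_pos: [0.5781, -0.092, 0.1883]
eef_rot: [-180.0, 0.2, -85.1]
contact_force: [-2.0, 16.0, 5.0]
gripper_width: 0.0005
gripper_force: 7.6
time_s: 11.0
tcp_pos: [0.5647, 0.0634, 0.3135]
eef_rot: [-180.0, -0.0, -85.0]
contact_force: [-0.5, -0.1, -0.9]
gripper_width: 0.0058
gripper_force: 0.0
gauge_tab [([459.0, 318.0], 0.66), ([457.0, 69.0], 0.39)]
neighbour_a [([317.0, 116.0], 0.86), ([320.0, 184.0], 0.63)]
hatch_bar [([320.0, 25.0], 0.85)]
case_bars [([318.0, 103.0], 0.95)]
0.15 [322. 185.] [322. 179.]
0.1 [322. 140.] [322. 138.]
0.05 [322.  91.] [322.  95.]
0 [322.  37.] [322.  47.]
[239. 249.] [405. 249.] [321.  -6.]
```

View pics/w2.png

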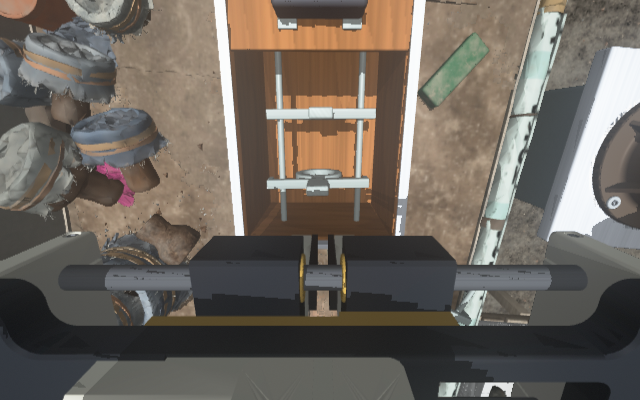

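```bash

python3 -m handwheel '[{"grip":-1,"travel":[-0.5,0,0.2],"spin":0.95},{"grip":-1,"travel":[-0.5,0,0],"spin":0.95},{"grip":-1,"travel":[-0.5,0,0],"spin":0.95},{"grip":-1,"travel":[-0.5,0,0],"spin":0.95},{"grip":-1,"travel":[-0.5,0,0],"spin":0.95},{"grip":-1,"travel":[0,0,0],"spin":0}]' 
python3 -c "
from h import *
go(.416,.316,.30,-108.84)"
```

```text
time_s: 12.0
tcp_pos: [0.5698, 0.1247, 0.3075]
eef_rot: [179.9, -0.1, -108.8]
contact_force: [-1.2, -0.4, 0.1]
gripper_width: 0.0844
gripper_force: 0.0
t 12.0 spin 0.01 travel [-5.26  8.29  0.3 ] pos [0.5698 0.1247 0.3075] yaw -108.79 w 0.0844 F [-1.2 -0.4  0.1]
```

```bash

python3 -m handwheel '[{"grip":-1,"travel":[-0.65,1,0],"spin":0},{"grip":-1,"travel":[-0.65,1,0],"spin":0},{"grip":-1,"travel":[-0.65,1,0],"spin":0},{"grip":-1,"travel":[-0.65,1,0],"spin":0},{"grip":-1,"travel":[-0.65,1,0],"spin":0},{"grip":-1,"travel":[-0.65,1,0],"spin":0},{"grip":-1,"travel":[-0.65,1,0],"spin":0},{"grip":-1,"travel":[-0.65,1,0],"spin":0}]' >/dev/null
python3 -m handwheel '[{"grip":-1,"travel":[0,0.3,0],"spin":0},{"grip":-1,"travel":[0,0,0],"spin":0}]' 
python3 - <<'E'
from h import *
save('wrist','w3.png')
for t in ['gauge','gauge_tab','stand']:
    r=models.find_in('wrist',t); print(t,[(np.round(q['position']).tolist(),round(q['p'],2),ray('wrist',q['position'],.152).round(4)) for q in r][:3])
print(proj('wrist',[.387,.231,.152]).round())
E
```

```text
time_s: 13.25
tcp_pos: [0.4152, 0.3142, 0.3083]
eef_rot: [-180.0, -0.0, -108.7]
contact_force: [0.1, -0.7, 0.4]
gripper_width: 0.0871
gripper_force: 0.0
gauge [([320.0, 115.0], 0.76, array([0.3919, 0.2346, 0.152 ]))]
gauge_tab [([320.0, 115.0], 0.57, array([0.3919, 0.2353, 0.152 ]))]
stand [([319.0, 124.0], 0.71, array([0.3958, 0.244 , 0.152 ]))]
[323. 109.]
```

View pics/w3.png

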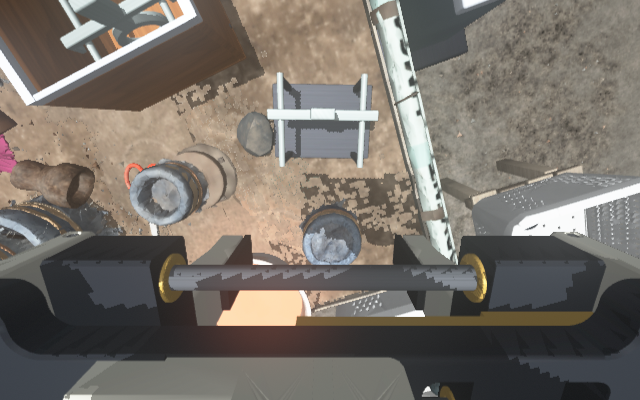

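```bash

python3 - <<'E'
from h import *
a=ray('wrist',(322,113.5),.152);b=ray('wrist',(323,115.5),.114);print(a,b)
e=ray('wrist',(378,116),.114)-ray('wrist',(268,115),.114);print(np.linalg.norm(e),np.degrees(np.arctan2(e[1],e[0])))
p=(a+b)/2
go(p[0],p[1],.131,-108.84)
E
```

```text
[0.3895543  0.23438147 0.152     ] [0.38887173 0.23574885 0.114     ]
0.1301882811017476 160.5271288539013
t 13.45 spin -0.0 travel [ 3.34 -0.01  7.09] pos [0.4158 0.3141 0.3083] yaw -108.86 w 0.0876 F [-0.1  1.3 -0.2]
```

```bash

python3 -m handwheel '[{"grip":-0.5,"travel":[0.9,0,0],"spin":0.12},{"grip":-0.5,"travel":[0.9,0,0.5],"spin":0},{"grip":-0.5,"travel":[0.9,0,1],"spin":0},{"grip":-0.5,"travel":[0.64,0,1],"spin":0},{"grip":-0.5,"travel":[0,0,1],"spin":0},{"grip":-0.5,"travel":[0,0,1],"spin":0},{"grip":-0.5,"travel":[0,0,0.8],"spin":0},{"grip":-0.5,"travel":[0,0,0],"spin":0}]' 30
python3 -c "
from h import *
go(.3892,.2350,.131,-109.47)"
```

```text
time_s: 14.45
tcp_pos: [0.3871, 0.2343, 0.1748]
eef_rot: [179.9, -0.2, -109.5]
contact_force: [0.4, -0.4, 1.2]
gripper_width: 0.0659
gripper_force: 0.0
t 14.45 spin -0.0 travel [-0.05 -0.07  1.75] pos [0.3871 0.2343 0.1748] yaw -109.48 w 0.0659 F [ 0.4 -0.4  1.2]
```

```bash

python3 -m handwheel '[{"grip":-0.5,"travel":[-0.05,-0.07,0.8],"spin":0},{"grip":-0.5,"travel":[0,0,0.6],"spin":0},{"grip":-0.5,"travel":[0,0,0.33],"spin":0},{"grip":0,"travel":[0,0,0],"spin":0},{"grip":1,"travel":[0,0,0],"spin":0},{"grip":1,"travel":[0,0,0],"spin":0},{"grip":1,"travel":[0,0,0],"spin":0},{"grip":1,"travel":[0,0,0],"spin":0}]' 35
python3 -m handwheel '[{"grip":1,"travel":[0,0,0],"spin":0},{"grip":1,"travel":[0,0,-0.2],"spin":0},{"grip":1,"travel":[0,0,-0.4],"spin":0},{"grip":1,"travel":[0,0,-0.6],"spin":0},{"grip":1,"travel":[0,0,-1],"spin":0},{"grip":1,"travel":[0,0,-1],"spin":0},{"grip":1,"travel":[0,0,-1],"spin":0},{"grip":1,"travel":[0,0,-1],"spin":0}]' 35
python3 -m handwheel '[{"grip":1,"travel":[0,0,-1],"spin":0},{"grip":1,"travel":[0,0,-0.5],"spin":0},{"grip":1,"travel":[0,0,0],"spin":0}]'
python3 - <<'E'
from h import *
save('wrist','w4.png')
go(*c2w(.002,.114),.30,-85.06)
E
```

```text
time_s: 15.45
tcp_pos: [0.39, 0.2366, 0.1328]
eef_rot: [-180.0, 0.0, -109.4]
contact_force: [-0.1, -0.3, 0.5]
gripper_width: 0.0257
gripper_force: 35.0
time_s: 16.45
tcp_pos: [0.3896, 0.2363, 0.2639]
eef_rot: [180.0, 0.0, -109.4]
contact_force: [0.7, 0.3, -3.5]
gripper_width: 0.0255
gripper_force: 35.0
time_s: 16.82
tcp_pos: [0.3899, 0.2367, 0.3006]
eef_rot: [-180.0, 0.1, -109.4]
contact_force: [0.1, -0.3, -4.8]
gripper_width: 0.0256
gripper_force: 35.0
t 16.875 spin -4.87 travel [ 9.25 -6.48 -0.01] pos [0.3895 0.2364 0.2997] yaw -109.43 w 0.0258 F [-0.3  0.6 -3. ]
```

View pics/w4.png

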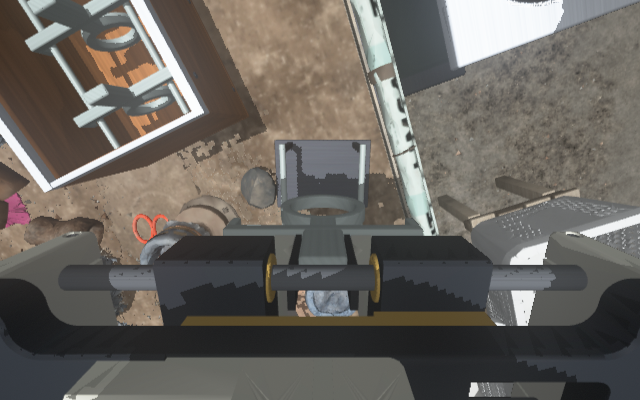

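```bash

python3 -m handwheel '[{"grip":1,"travel":[0,0,-0.3],"spin":-0.9},{"grip":1,"travel":[0,0,-0.3],"spin":-0.9},{"grip":1,"travel":[0,0,0],"spin":-0.9},{"grip":1,"travel":[0,0,0],"spin":-0.9},{"grip":1,"travel":[0,0,0],"spin":-0.9},{"grip":1,"travel":[0,0,0],"spin":-0.37},{"grip":1,"travel":[0.5,-0.36,0],"spin":0},{"grip":1,"travel":[0.8,-0.56,0],"spin":0}]' >/dev/null
python3 -m handwheel '[{"grip":1,"travel":[0.8,-0.56,0],"spin":0},{"grip":1,"travel":[0.8,-0.56,0],"spin":0},{"grip":1,"travel":[0.8,-0.56,0],"spin":0},{"grip":1,"travel":[0.8,-0.56,0],"spin":0},{"grip":1,"travel":[0.8,-0.56,0],"spin":0},{"grip":1,"travel":[0.8,-0.56,0],"spin":0},{"grip":1,"travel":[0.8,-0.56,0],"spin":0},{"grip":1,"travel":[0.8,-0.56,0],"spin":0}]' >/dev/null
python3 -m handwheel '[{"grip":1,"travel":[0.8,-0.56,0],"spin":0},{"grip":1,"travel":[0.5,-0.4,0],"spin":0},{"grip":1,"travel":[0,0,0],"spin":0},{"grip":1,"travel":[0,0,0],"spin":0}]'
python3 - <<'E'
from h import *
save('wrist','w5.png')
go(*c2w(.002,.114),.1328,-85.06)
for y in [.0725,.156]: print(proj('wrist',[*c2w(.002,y),.152]).round(),proj('wrist',[*c2w(.002,y),.114]).round())
for x in (.05,-.05):print(proj('wrist',[*c2w(x,.09),.104]).round(),proj('wrist',[*c2w(x,.04),.104]).round())
E
```

```text
time_s: 19.38
tcp_pos: [0.5674, 0.026, 0.3148]
eef_rot: [180.0, 0.0, -85.1]
contact_force: [-0.3, -0.6, -2.9]
gripper_width: 0.0259
gripper_force: 35.0
t 19.425 spin -0.0 travel [ 0.26 -0.12  7.29] pos [0.5673 0.0262 0.3151] yaw -85.07 w 0.026 F [ 0.2  1.5 -2.2]
[320. 148.] [321. 145.]
[321. 219.] [321. 209.]
[284. 158.] [282. 118.]
[361. 158.] [362. 118.]
```

View pics/w5.png

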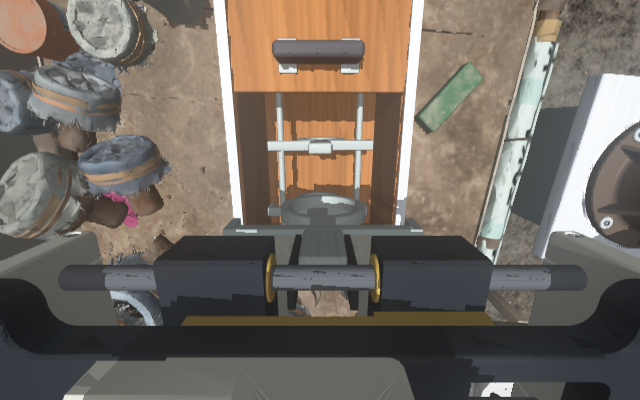

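```bash

python3 -m handwheel '[{"grip":1,"travel":[0.26,-0.16,0],"spin":0},{"grip":1,"travel":[0,0,0.6],"spin":0},{"grip":1,"travel":[0,0,0.8],"spin":0},{"grip":1,"travel":[0,0,0.8],"spin":0},{"grip":1,"travel":[0,0,0.8],"spin":0},{"grip":1,"travel":[0,0,0.8],"spin":0},{"grip":1,"travel":[0,0,0.8],"spin":0},{"grip":1,"travel":[0,0,0.6],"spin":0}]'
python3 -m handwheel '[{"grip":1,"travel":[0,0,0.5],"spin":0},{"grip":1,"travel":[0,0,0.3],"spin":0},{"grip":1,"travel":[0,0,0],"spin":0}]'
python3 - <<'E'
from h import *
go(*c2w(.003,.114),.1328,-85.06)
E
```

```text
time_s: 20.42
tcp_pos: [0.5714, 0.0198, 0.1833]
eef_rot: [179.9, -0.0, -85.1]
contact_force: [1.0, 0.0, -3.2]
gripper_width: 0.026
gripper_force: 35.0
time_s: 20.8
tcp_pos: [0.572, 0.0199, 0.1647]
eef_rot: [180.0, -0.0, -85.1]
contact_force: [0.4, 0.1, -2.0]
gripper_width: 0.0258
gripper_force: 35.0
t 20.8 spin -0.0 travel [-0.01  0.01  1.28] pos [0.572  0.0199 0.1647] yaw -85.07 w 0.0258 F [ 0.4  0.1 -2. ]
```

```bash

python3 -m handwheel '[{"grip":1,"travel":[0,0,0.4],"spin":0},{"grip":1,"travel":[0,0,0.3],"spin":0},{"grip":1,"travel":[0,0,0.2],"spin":0},{"grip":1,"travel":[0,0,0],"spin":0}]'
python3 - <<'E'
from h import *
save('scene','s5.png')
save('wrist','w6.png')
a=cv2.imread('pics/scene_5.png' if 0 else 'pics/s5.png')[130:270,200:360]
b=cv2.imread('pics/w6.png')[100:300,150:500]
a=cv2.resize(a,(480,420),interpolation=cv2.INTER_CUBIC); 
cv2.imwrite('pics/c6.png',np.hstack([a,cv2.copyMakeBorder(b[:, 20:330],0,220,0,0,cv2.BORDER_CONSTANT)]))
E
```

```text
time_s: 21.3
tcp_pos: [0.5719, 0.0198, 0.142]
eef_rot: [179.9, -0.0, -85.1]
contact_force: [-0.6, 0.3, -2.0]
gripper_width: 0.0255
gripper_force: 35.0
```

View pics/c6.png

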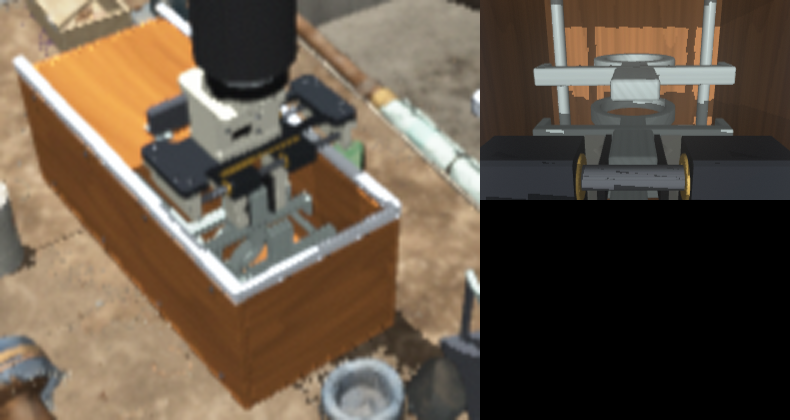

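```bash

python3 -m handwheel '[{"grip":1,"travel":[0,0,0.2],"spin":0},{"grip":1,"travel":[0,0,0.1],"spin":0},{"grip":1,"travel":[0,0,0.07],"spin":0},{"grip":1,"travel":[0,0,0],"spin":0}]'
```

```text
time_s: 21.9
tcp_pos: [0.5721, 0.0199, 0.1332]
eef_rot: [180.0, -0.0, -85.1]
contact_force: [0.7, 1.2, -2.7]
gripper_width: 0.0257
gripper_force: 35.0
```

```bash

python3 -m handwheel '[{"grip":1,"travel":[0,0,0.06],"spin":0},{"grip":1,"travel":[0,0,0],"spin":0}]'
python3 -m handwheel '[{"grip":0,"travel":[0,0,0],"spin":0},{"grip":-0.2,"travel":[0,0,0],"spin":0},{"grip":-0.2,"travel":[0,0,0],"spin":0},{"grip":-0.2,"travel":[0,0,0],"spin":0},{"grip":-0.2,"travel":[0,0,0],"spin":0},{"grip":-0.2,"travel":[0,0,-0.2],"spin":0},{"grip":-0.2,"travel":[0,0,-0.4],"spin":0},{"grip":-0.2,"travel":[0,0,-0.8],"spin":0}]'
python3 -m handwheel '[{"grip":-0.2,"travel":[0,0,-1],"spin":0},{"grip":-0.2,"travel":[0,0,-1],"spin":0},{"grip":-0.2,"travel":[0,0,-1],"spin":0},{"grip":-0.2,"travel":[0,0,-1],"spin":0},{"grip":1,"travel":[-1,0,-1],"spin":0},{"grip":1,"travel":[-1,0,-0.5],"spin":0},{"grip":1,"travel":[0,0,0],"spin":0}]'
python3 - <<'E'
from h import *
save('wrist','w7.png')
r=models.find_in('wrist','gauge'); print([(np.round(q['position']).tolist(),round(q['p'],2)) for q in r])
for y in [.0725,.114,.156]: print(proj('wrist',[*c2w(.003,y),.152]).round(),proj('wrist',[*c2w(.003,y),.114]).round())
go(*c2w(.003,-.07),.235,-85.06)
E
```

```text
time_s: 22.15
tcp_pos: [0.5723, 0.0199, 0.1328]
eef_rot: [-180.0, -0.0, -85.1]
contact_force: [-3.3, 0.1, 5.1]
gripper_width: 0.0261
gripper_force: 35.0
time_s: 23.15
tcp_pos: [0.5718, 0.0198, 0.1672]
eef_rot: [179.9, -0.0, -85.1]
contact_force: [-0.0, 0.3, -0.3]
gripper_width: 0.0524
gripper_force: 0.0
time_s: 24.02
tcp_pos: [0.5682, 0.071, 0.3063]
eef_rot: [-179.8, 0.1, -85.0]
contact_force: [-0.7, -0.3, -0.6]
gripper_width: 0.028
gripper_force: 0.0
[([320.0, 139.0], 0.7)]
[323. 106.] [323. 108.]
[323. 147.] [323. 144.]
[323. 185.] [323. 179.]
t 24.125 spin 0.01 travel [9.35 0.   2.78] pos [0.5676 0.0697 0.3046] yaw -85.03 w 0.0203 F [-0.1  0.1 -0.4]
```

View pics/w7.png

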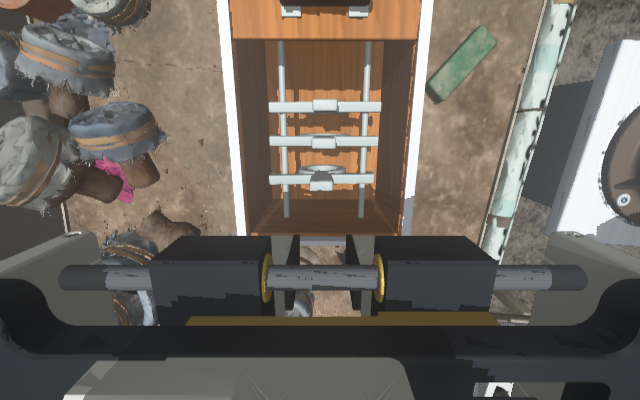

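```bash

python3 -m handwheel '[{"grip":1,"travel":[1,0,0],"spin":0},{"grip":1,"travel":[1,0,0],"spin":0},{"grip":1,"travel":[1,0,0],"spin":0},{"grip":1,"travel":[1,0,0],"spin":0},{"grip":1,"travel":[1,0,0],"spin":0},{"grip":1,"travel":[1,0,0],"spin":0},{"grip":1,"travel":[1,0,0],"spin":0},{"grip":1,"travel":[1,0,0],"spin":0}]' >/dev/null
python3 -m handwheel '[{"grip":1,"travel":[1,0,0],"spin":0},{"grip":1,"travel":[0.35,0,0.3],"spin":0},{"grip":1,"travel":[0,0,1],"spin":0},{"grip":1,"travel":[0,0,1],"spin":0},{"grip":1,"travel":[0,0,1],"spin":0},{"grip":1,"travel":[0,0,0.8],"spin":0},{"grip":1,"travel":[0,0,0.5],"spin":0},{"grip":1,"travel":[0,0,0],"spin":0}]'
python3 - <<'E'
from h import *
go(*c2w(.003,.1655),.189,-85.06)
E
```

```text
time_s: 26.12
tcp_pos: [0.5872, -0.1632, 0.1882]
eef_rot: [179.9, 0.0, -85.1]
contact_force: [-0.7, 0.2, 0.1]
gripper_width: 0.0006
gripper_force: 0.0
t 26.125 spin -0.0 travel [-9.42 -0.02 -0.03] pos [ 0.5872 -0.1632  0.1882] yaw -85.08 w 0.0006 F [-0.7  0.2  0.1]
```

```bash

python3 -m handwheel '[{"grip":1,"travel":[-0.4,0,0],"spin":0},{"grip":1,"travel":[-0.4,0,0],"spin":0},{"grip":1,"travel":[-0.4,0,0],"spin":0},{"grip":1,"travel":[-0.4,0,0],"spin":0},{"grip":1,"travel":[-0.4,0,0],"spin":0},{"grip":1,"travel":[-0.4,0,0],"spin":0},{"grip":1,"travel":[-0.4,0,0],"spin":0},{"grip":1,"travel":[-0.4,0,0],"spin":0}]'
python3 -m handwheel '[{"grip":1,"travel":[-0.4,0,0],"spin":0},{"grip":1,"travel":[-0.4,0,0],"spin":0},{"grip":1,"travel":[-0.4,0,0],"spin":0},{"grip":1,"travel":[-0.4,0,0],"spin":0},{"grip":1,"travel":[-0.4,0,0],"spin":0},{"grip":1,"travel":[-0.4,0,0],"spin":0},{"grip":1,"travel":[-0.4,0,0],"spin":0},{"grip":1,"travel":[-0.4,0,0],"spin":0}]'
python3 -m handwheel '[{"grip":1,"travel":[-0.4,0,0],"spin":0},{"grip":1,"travel":[-0.4,0,0],"spin":0},{"grip":1,"travel":[-0.4,0,0],"spin":0},{"grip":1,"travel":[-0.4,0,0],"spin":0},{"grip":1,"travel":[-0.4,0,0],"spin":0},{"grip":1,"travel":[-0.4,0,0],"spin":0},{"grip":1,"travel":[-0.2,0,0],"spin":0},{"grip":1,"travel":[0,0,0],"spin":0}]'
python3 - <<'E'
from h import *
go(*c2w(.003,.1655),.189,-85.06)
E
```

```text
time_s: 27.12
tcp_pos: [0.5812, -0.0829, 0.1895]
eef_rot: [-180.0, -0.0, -85.1]
contact_force: [1.3, -3.5, 2.2]
gripper_width: 0.0005
gripper_force: 1.8
time_s: 28.12
tcp_pos: [0.5741, -0.0031, 0.1892]
eef_rot: [180.0, -0.0, -85.1]
contact_force: [2.9, -3.6, 1.3]
gripper_width: 0.0003
gripper_force: 1.8
time_s: 29.12
tcp_pos: [0.568, 0.0617, 0.189]
eef_rot: [179.9, 0.0, -85.0]
contact_force: [-0.5, -0.1, 0.2]
gripper_width: 0.0002
gripper_force: 0.0
t 29.125 spin 0.0 travel [-0.39 -0.01 -0.  ] pos [0.568  0.0617 0.189 ] yaw -85.05 w 0.0002 F [-0.5 -0.1  0.2]
```

```bash

python3 -m handwheel '[{"grip":1,"travel":[-0.15,0,0],"spin":0},{"grip":1,"travel":[-0.1,0,0],"spin":0},{"grip":1,"travel":[-0.1,0,0],"spin":0}]'
python3 -m handwheel '[{"grip":1,"travel":[-0.08,0,0],"spin":0},{"grip":1,"travel":[-0.06,0,0],"spin":0}]'
python3 -m handwheel '[{"grip":1,"travel":[-0.05,0,0],"spin":0},{"grip":1,"travel":[0,0,0],"spin":0}]'
```

```text
time_s: 29.5
tcp_pos: [0.5673, 0.0694, 0.189]
eef_rot: [179.9, -0.0, -85.1]
contact_force: [-1.5, -3.1, -1.0]
gripper_width: 0.0004
gripper_force: 1.6
time_s: 29.75
tcp_pos: [0.567, 0.0717, 0.189]
eef_rot: [179.9, -0.1, -85.1]
contact_force: [1.8, -13.2, -3.5]
gripper_width: -0.0001
gripper_force: 7.1
time_s: 30.0
tcp_pos: [0.567, 0.0717, 0.189]
eef_rot: [179.9, -0.2, -85.1]
contact_force: [1.5, -15.7, -2.5]
gripper_width: 0.0003
gripper_force: 7.6
```

```bash

python3 -m handwheel '[{"grip":1,"travel":[-0.05,0,0],"spin":0},{"grip":1,"travel":[0,0,0],"spin":0}]'
python3 -m handwheel '[{"grip":1,"travel":[0.6,0,0],"spin":0},{"grip":1,"travel":[0.3,0,-0.5],"spin":0},{"grip":1,"travel":[0,0,-1],"spin":0},{"grip":1,"travel":[0,0,-1],"spin":0},{"grip":1,"travel":[-1,0,-1],"spin":0},{"grip":1,"travel":[-1,0,-1],"spin":0},{"grip":1,"travel":[-1,0,0],"spin":0},{"grip":1,"travel":[-1,0,0],"spin":0}]'
python3 -m handwheel '[{"grip":1,"travel":[-1,0,0],"spin":0},{"grip":1,"travel":[-1,0,0],"spin":0},{"grip":1,"travel":[-1,0,0],"spin":0},{"grip":1,"travel":[0,0,0],"spin":0},{"grip":1,"travel":[0,0,0],"spin":0}]'
python3 - <<'E'
from h import *
save('wrist','w8.png')
E
```

```text
time_s: 30.25
tcp_pos: [0.567, 0.0718, 0.1891]
eef_rot: [179.9, -0.3, -85.1]
contact_force: [3.8, -19.9, -2.8]
gripper_width: 0.0006
gripper_force: 10.3
time_s: 31.25
tcp_pos: [0.561, 0.1544, 0.3037]
eef_rot: [-179.8, 0.1, -85.1]
contact_force: [-0.1, -0.5, -0.5]
gripper_width: 0.0002
gripper_force: 0.0
time_s: 31.88
tcp_pos: [0.5542, 0.2279, 0.3021]
eef_rot: [-180.0, 0.0, -85.0]
contact_force: [-0.7, -0.6, 0.1]
gripper_width: 0.0005
gripper_force: 0.0
```

View pics/w8.png

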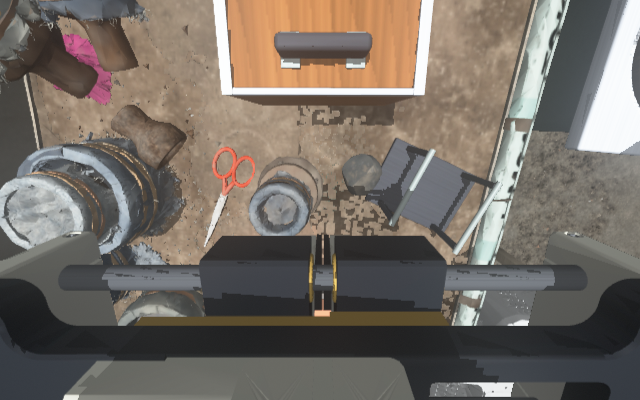

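The hatch is shut against the end frame (edge at row 90, no gap), the stand is empty, and the stone at (362,172) is where it was.

```bash
python3 -c "
from plant import close_job
print(close_job())"
```

```text
the job is handed in; nothing more can be done
None
```

The gauge hangs on both bars in the gap between the two neighbours, which did not visibly move. The hatch is fully shut against the end frame, the other items were left alone, and the job was handed in at about 32 s.

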